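# Discharge old capacitors and bin them under a sprung lid

## Task

Make the old can capacitors on the bench safe and throw them out: first take the discharge pen and touch its sprung tip for a moment onto the brass terminal on top of every capacitor, going from the largest to the smallest, then lay the pen level in its stand again. Only then swing the box's sprung lid up and right back so that it stays open, put all the capacitors in the box, and ease the lid down until it is fully shut, never letting it fall or slam. Leave everything else on the bench where it is.

Things in the scene. Friction and masses are not known exactly. Their poses are not given: they have to be found in the camera images.
- cap_a: largest can capacitor, upright black cylinder 50 mm in diameter and 60 mm tall, with a raised brass terminal disc (18 mm diameter, 4 mm high) in the middle of its top; origin at the centre of its underside, z up its axis; loose; may be absent
- cap_a_top (a point): centre of the top face of the largest capacitor's brass terminal, 64 mm above its underside
- cap_b: second largest can capacitor, upright black cylinder 45 mm in diameter and 50 mm tall, with a raised brass terminal disc (18 mm diameter, 4 mm high) in the middle of its top; origin at the centre of its underside, z up its axis; loose; may be absent
- cap_b_top (a point): centre of the top face of the second largest capacitor's brass terminal, 54 mm above its underside
- cap_c: third largest can capacitor, upright black cylinder 40 mm in diameter and 42 mm tall, with a raised brass terminal disc (18 mm diameter, 4 mm high) in the middle of its top; origin at the centre of its underside, z up its axis; loose; may be absent
- cap_c_top (a point): centre of the top face of the third largest capacitor's brass terminal, 46 mm above its underside
- cap_d: smallest can capacitor, upright black cylinder 35 mm in diameter and 34 mm tall, with a raised brass terminal disc (18 mm diameter, 4 mm high) in the middle of its top; origin at the centre of its underside, z up its axis; loose; may be absent
- cap_d_top (a point): centre of the top face of the smallest capacitor's brass terminal, 38 mm above its underside
- pen: discharge pen: black bar body 140 long (x) x 20 wide (y) x 24 mm high, with a cranked nose at its +x end from which a thin brass sprung tip points down (-z); origin at the centre of the bar's underside, z up as it lies in its stand; 130 g, balances about 12 mm to the nose side of its middle; gripped across y at its middle
- pen_tip (a point): end of the pen's brass tip (7 mm diameter), 80 mm along +x from the pen's origin and 45 mm below the bar's underside when free; springs in by up to 8 mm, about 0.75 N to start and 2.75 N fully in
- stand: fixed wooden stand for the pen: base 130 x 60 x 6 mm and two forks 16 mm thick at x = -50 and +50 mm, open at the top, each with a 28 mm wide channel whose floor is 55 mm above the bench and whose sides rise to 69 mm; the pen lies in both channels along x, and the gap between the forks (84 mm) leaves room for the fingers; origin at the centre of its underside on the bench
- box: fixed grey steel waste box, outside 122 (x) x 226 (y) x 74 mm high, walls and floor 3 mm, open at the top under its lid; origin at the centre of its underside; the lid is hinged on the +x rim and its tab sticks out beyond the -x rim
- box_hinge (a point): middle of the lid's hinge line, at the box's +x rim, 74 mm up; the hinge runs along the box's y
- lid (a joint): angle of the box's lid: 0 shut, 2.3 rad fully back against its stop. A spring and its own weight (0.6 kg) close it: let go anywhere short of about 2.0 rad it slams shut; laid right back it stays. Holding it takes up to about 3 N at the tab
- lid_tab (a point): grip point in the middle of the steel tab on the lid's front edge; the tab is 28 mm wide (along the box's y), 12 mm thick and sticks out 48 mm from the lid; this point is 30 mm out from the lid's edge, 152 mm from the hinge line and 6 mm above it when shut. Pinched across its width it can pivot between the fingers as the lid swings
- spool: bystander: aluminium wire spool 40 mm diameter, 24 mm high, among the capacitors; origin under its centre
- driver: bystander: red-handled screwdriver lying on the bench
- spanner: bystander: steel spanner lying on the bench
- tape: bystander: grey roll of tape, 70 mm diameter, 24 mm high
- jar: bystander: glass jar, 64 mm diameter, 75 mm high
- screwbox: bystander: cardboard box 90 x 60 x 50 mm
- offcut: bystander: wood offcut 45 x 75 x 19 mm
Mind the look-alikes: they are no part of the job. Leave any green or purple look-alike of the cap_b alone.

How it is judged:
On the way, in this order (a step that is already met when the one before it is completed fails the run):
1. the pen's tip is touched onto the terminal of the largest capacitor (contact force between pen and cap_a above 0.3 N and distance between pen_tip and cap_a_top below 0.009 m), for 0.2 s.
2. the pen's tip is touched onto the terminal of the second largest capacitor (contact force between pen and cap_b above 0.3 N and distance between pen_tip and cap_b_top below 0.009 m), for 0.2 s.
3. the pen's tip is touched onto the terminal of the third largest capacitor (contact force between pen and cap_c above 0.3 N and distance between pen_tip and cap_c_top below 0.009 m), for 0.2 s.
4. the pen's tip is touched onto the terminal of the smallest capacitor (contact force between pen and cap_d above 0.3 N and distance between pen_tip and cap_d_top below 0.009 m), for 0.2 s.
5. the pen lies back in its stand, let go, the box still shut (horizontal distance between pen and stand below 0.02 m and z of pen in the frame of stand between 0.051 and 0.06 m and angle between the x axis of pen and the x axis of stand, either way round below 0.2 rad and angle between pen's own z axis and vertical below 0.12 rad and contact force between the fingers and pen below 0.1 N and value of joint lid below 0.06 rad), for 0.2 s.
6. the lid is swung right back (value of joint lid above 2.12 rad), for 0.2 s.
At the end, for the whole second after the job is handed in: every capacitor lies at rest inside the waste box, the lid is fully shut (within 0.04 rad), and the pen lies level in its stand (within 20 mm and 0.2 rad), let go and at rest (x of cap_a in the frame of box between -0.061 and 0.061 m and y of cap_a in the frame of box between -0.113 and 0.113 m and z of each of cap_a, cap_b, cap_c, cap_d in the frame of box below 0.072 m and linear speed of each of cap_a, cap_b, cap_c, cap_d below 0.03 m/s and x of cap_b in the frame of box between -0.061 and 0.061 m and y of cap_b in the frame of box between -0.113 and 0.113 m and x of cap_c in the frame of box between -0.061 and 0.061 m and y of cap_c in the frame of box between -0.113 and 0.113 m and x of cap_d in the frame of box between -0.061 and 0.061 m and y of cap_d in the frame of box between -0.113 and 0.113 m and value of joint lid below 0.04 rad and horizontal distance between pen and stand below 0.02 m and z of pen in the frame of stand between 0.051 and 0.06 m and angle between the x axis of pen and the x axis of stand, either way round below 0.2 rad and angle between pen's own z axis and vertical below 0.12 rad and contact force between the fingers and pen below 0.1 N and linear speed of pen below 0.02 m/s); the robot touches nothing.
It fails at once if the lid falls or slams: it closes faster than 3 rad/s (velocity of joint lid below -3 rad/s).
It fails at once if a bystander is moved more than 4 cm (distance of any of spool, driver, spanner, tape, jar, screwbox, offcut from where it was at the start of the episode above 0.04 m).
Of cap_a, cap_b, cap_c, cap_d only 2 to 4 are there at a start; the rules pass over those that are not, and their reading is None.
At some moment in a run one of cap_a, cap_b, cap_c, cap_d may be knocked a few centimetres aside while the robot is not near it.
It also fails if it takes over 210 s, if anything falls off the work surface, if the arm or the gripper's body presses on something with over 40 N, if the wrist force passes 120 N, or if a joint passes its speed limit or range.

## Robot

A 6-joint arm with a two-finger parallel gripper is mounted at the origin on the work surface. World frame = base frame: x ahead of the robot, y to its left, z up, the work surface at z = 0. Lengths are in m, angles in rad, forces in N, time in s.
With the tool pointing down it reaches from about 0.25 to 0.725 m from the base axis. Payload 4 kg.
Tool frame: the origin (TCP) lies on the centre line of the jaws, within the pads' length; the fingertips stand 22 mm ahead of it and the grasp point (between the pads) lies 3 mm ahead of it; z points along the fingers, y is the line along which they close (so a half turn about z gives the same grasp; the last joint's range is limited). The gripper opens to 85 mm and grips with 20 to 120 N. Pads are 22 mm wide; open, the fingers measure 114 mm over their backs; the gripper's body (76 mm by 85 mm) begins 54 mm behind the grasp point. The pads swing forward as they close: fully open they stand 13 mm farther back than shut.
Start: joints at [-1.223, 0.241, 0.005, 1.335, 0, 1.571], TCP at [0.17, -0.47, 0.253] pointing down, gripper open.
Joint ranges: [-2.72, 2.72], [-1.05, 1.87], [-1.09, 1.28], [-1.99, 2.15], [-1.42, 1.44], [-3.14, 3.14]. Speed limits (rad/s): [2.79, 2.79, 3.14, 3.14, 3.14, 3.14].

## Interface

Orientations are given as a unit quaternion [x, y, z, w].
In Python, from workcell import bot gives the robot as it stands.
- The arm moves only by the shell command python3 -m inch 'ROWS'. ROWS is JSON, one flat list of numbers, 7 for each row, row after row: the shift along the world's x, y, z in mm, then the turn, a rotation vector about the world's x, y, z in rad, then the opening in per cent of the stroke, from 0 (shut) to 100 (fully open). A call has 1 to 8 rows; each row is the pose to reach, as a shift and turn from the pose commanded when the call began; what a row does not reach only later rows make up. A row lasts 1/12 s, in which the tool goes at most 41.7 mm and 7.16 degrees, less where a joint would pass 70% of its speed; a pose out of reach is approached as far as the arm can. A call with a gripper value outside its range is refused whole. The fingers move at their own pace and stop on an object; the grip force is fixed at half the most. Time passes only in rows, so rows that repeat a pose let the fingers close. It gives the time, the measured TCP pose, the force, the opening and the grip force at its end, in the units of the state.
- bot.get_obs(): the state, without advancing time (a new reading comes with each control period).
- bot.camera(name): name is "scene" or "side" or "wrist"; returns the picture (400x640x3 uint8, blue, green, red); there is no depth.
- bot.camera_info(name): a dict with "intrinsics" (3x3 intrinsics, pixels), "distortion" ([k1, k2, p1, p2, k3] as OpenCV has them; the pictures are not rectified), "camera_from_world" (4x4, takes a point from world to camera coordinates); the wrist camera has in their place "hand_eye" (4x4, takes a point from camera to tool coordinates, whose origin is the TCP and whose axes are the flange's). Camera axes: x right, y down, z forward; pixel columns grow to the right and rows downward; lengths in m; the calibration is good to about 2 mm. A picture is of the moment at which its call begins: read the wrist's pose just before it. camera_info takes no time and is no camera call.
- bot.job_done(): hands the job in; it is judged then, once.
Trained networks look in the newest picture that a camera, given by its name, has taken for a name from the list of things; names that differ only in an ending like _2 or _b are one class to them, and where a whole thing is asked for, a point or a joint stands for the part that bears it (a point fixed in the world has none). Each returns a list of dicts, best first, with "confidence" (0 to 1); they miss things now and then, are a little off and sometimes report something else, mostly with a low value. They report only what shows in the picture. A call takes as long as a camera call. They do not tell look-alikes from the thing itself.
- bot.silhouettes(camera, target): "mask" (400x640 bool, what is visible of it) and "uv" ([column, row] in pixels, amid what is visible of it).
- bot.spot_point(camera, target): "uv" ([column, row] in pixels: a listed point, or the origin of a listed thing).
The state is a dict: "clock": time; "joint_pos": joint angles; "joint_vel": joint speeds; "tau": joint torques, N m; "eef_pos": TCP position; "tool_rot": TCP orientation; "ft_force": force on the tool from outside, world axes, zero at the start; "ft_torque": the same for the moment, N m; "grip_width": finger opening in m; "grasp_force": force on a finger pad.
Only numpy, scipy, OpenCV 4.12 (cv2) and the standard library are available. Lean on these libraries where they do the work, as an engineer would, in place of code of your own. Each camera call takes 0.05 s, during which the arm holds its last target. There are 200 camera calls.

## Working session

There is one attempt and no reset: what is moved stays moved. The work goes in short steps, Python scripts to look and compute and a shell command to move; the robot and the scene stay as the last step left them, time stands still between calls to the robot, and variables do not carry over. Pictures are saved under pics/ and viewed, at most 16 in all, crops included, and the job is handed in when it is done.

```bash
ls; mkdir -p pics; python3 - <<'E'
from workcell import bot
import cv2,json
o=bot.get_obs();print({k:(v if not hasattr(v,'tolist') else v.tolist()) for k,v in o.items()})
for c in ["scene","side"]:
    cv2.imwrite(f"pics/{c}0.png",bot.camera(c)); print(c,bot.camera_info(c))
print(bot.camera_info("wrist"))
E
```

```text
pics
{'clock': 0.0, 'joint_pos': [-1.2230076150910307, 0.24145029663541964, 0.003714293593412612, 1.335187840386661, 1.6088179081339522e-05, 1.5707907409909443], 'joint_vel': [-0.0010187635161422832, 0.0017345675645051197, 9.244897895198376e-05, 0.0023482151382467854, 0.0009852535463285785, -0.0007685371077762251], 'tau': [0.0006733552254445385, -37.2319757938385, 25.240777730941772, 0.01709761912934482, 9.645406862546224e-05, -1.4984887570790306e-05], 'eef_pos': [0.1702144232356899, -0.4695119062384194, 0.2523904750899937], 'tool_rot': [0.9849173995816788, 0.17302191871328504, -0.00017612495957861597, -0.0010491072565573711], 'ft_force': [-0.3235393673471242, 0.24484298984926928, 0.1408863691592584], 'ft_torque': [-0.013022381843632814, 0.056589222687941684, 0.013196697500393637], 'grasp_force': 0.0, 'grip_width': 0.08510695146662155}
scene {'intrinsics': array([[448.66349067,   0.        , 315.64773768],
       [  0.        , 448.66349067, 204.63988233],
       [  0.        ,   0.        ,   1.        ]]), 'distortion': array([-0.05623456,  0.        ,  0.        ,  0.        ,  0.
[... 715 characters left out ...]
55, -0.7941955 ,  0.82459695],
       [ 0.        ,  0.        ,  0.        ,  1.        ]])}
{'intrinsics': array([[306.14415516,   0.        , 320.68710361],
       [  0.        , 306.14415516, 200.33887967],
       [  0.        ,   0.        ,   1.        ]]), 'distortion': array([0.01468469, 0.        , 0.        , 0.        , 0.        ]), 'hand_eye': array([[-4.02307965e-04, -9.44668182e-01, -3.28027230e-01,
         8.45607421e-02],
       [ 9.99999905e-01, -4.35906094e-04,  2.88960494e-05,
         1.22385650e-04],
       [-1.70286247e-04, -3.28027187e-01,  9.44668267e-01,
        -1.20454948e-01],
       [ 0.00000000e+00,  0.00000000e+00,  0.00000000e+00,
         1.00000000e+00]])}
```

View pics/scene0.png

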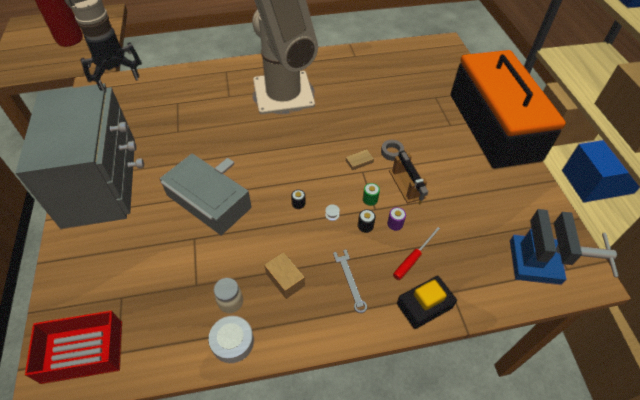

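View pics/side0.png

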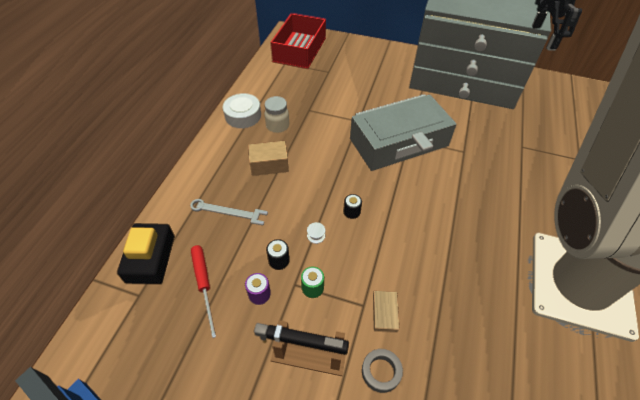

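The scene shows two black cans, one at (367,221) and a smaller one at (299,199). The green (371,194) and purple (397,218) cans are look-alikes. The pen and stand are at (410,175), and the box at (206,190) has its tab at (226,164). The side view agrees. Next I triangulate.

```bash
cat > h.py <<'E'
from workcell import bot
import cv2,numpy as np
from scipy.spatial.transform import Rotation as R
def cam(name,obs=None):
    i=bot.camera_info(name)
    if name=="wrist":
        T=np.eye(4);T[:3,:3]=R.from_quat(obs["tool_rot"]).as_matrix();T[:3,3]=obs["eef_pos"]
        return i["intrinsics"],i["distortion"],np.linalg.inv(T@i["hand_eye"])
    return i["intrinsics"],i["distortion"],i["camera_from_world"]
def onz(c,uv,z):
    K,d,M=c;p=cv2.undistortPoints(np.array([[uv]],float),K,d)[0,0]
    r=M[:3,:3].T@np.array([*p,1]);o=-M[:3,:3].T@M[:3,3]
    return o+r*(z-o[2])/r[2]
def tri(ca,ua,cb,ub):
    A=[cv2.undistortPoints(np.array([[u]],float),c[0],c[1])[0,0] for c,u in((ca,ua),(cb,ub))]
    X=cv2.triangulatePoints(ca[2][:3],cb[2][:3],A[0],A[1])[:,0];return X[:3]/X[3]
def proj(c,P):
    return cv2.projectPoints(np.array(P,float).reshape(-1,3),cv2.Rodrigues(c[2][:3,:3])[0],c[2][:3,3],c[0],c[1])[0][:,0]
E
python3 - <<'E'
from h import *
np.set_printoptions(precision=3,suppress=True)
cs,cd=cam("scene"),cam("side")
for t in ["cap_a_top","pen","pen_tip","stand","box","box_hinge","lid_tab"]:
    out=[]
    for n,c in(("scene",cs),("side",cd)):
        r=bot.spot_point(n,t); out.append(r)
        print(t,n,[(np.round(q["uv"]).tolist(),round(q["confidence"],2)) for q in r])
    if all(out): print("   tri",tri(cs,out[0][0]["uv"],cd,out[1][0]["uv"]))
for t in ["cap_a"]:
    for n,c in(("scene",cs),("side",cd)):
        for q in bot.silhouettes(n,t):
            ys,xs=np.where(q["mask"]);print(t,n,np.round(q["uv"]),round(q["confidence"],2),xs.min(),xs.max(),ys.min(),ys.max())
a=cv2.resize(cv2.imread("pics/scene0.png")[140:260,270:450],None,fx=4,fy=4,interpolation=cv2.INTER_CUBIC)
cv2.imwrite("pics/crop1.png",a)
E
```

```text
cap_a_top scene []
cap_a_top side []
pen scene [([408.0, 172.0], 0.61)]
pen side [([308.0, 341.0], 0.74)]
   tri [0.483 0.296 0.054]
pen_tip scene []
pen_tip side [([354.0, 200.0], 0.29)]
stand scene [([406.0, 183.0], 0.71)]
stand side [([308.0, 355.0], 0.76)]
   tri [ 0.481  0.301 -0.002]
box scene [([206.0, 198.0], 0.88)]
box side [([398.0, 142.0], 0.97)]
   tri [ 0.431 -0.284  0.002]
box_hinge scene [([187.0, 201.0], 0.73)]
box_hinge side [([391.0, 104.0], 0.79)]
   tri [ 0.476 -0.33   0.072]
lid_tab scene [([227.0, 164.0], 0.84), ([363.0, 225.0], 0.62), ([371.0, 214.0], 0.32)]
lid_tab side [([424.0, 141.0], 0.76)]
   tri [ 0.375 -0.212  0.084]
cap_a scene [370. 194.] 0.72 363 379 183 205
cap_a scene [396. 216.] 0.69 387 405 207 230
cap_a scene [365. 216.] 0.65 358 374 209 232
cap_a scene [297. 197.] 0.53 291 304 190 208
cap_a side [276. 254.] 0.87 267 289 239 269
cap_a side [352. 206.] 0.85 343 361 194 218
cap_a side [255. 285.] 0.74 245 270 273 304
cap_a side [313. 282.] 0.61 301 323 267 297
```

View pics/crop1.png

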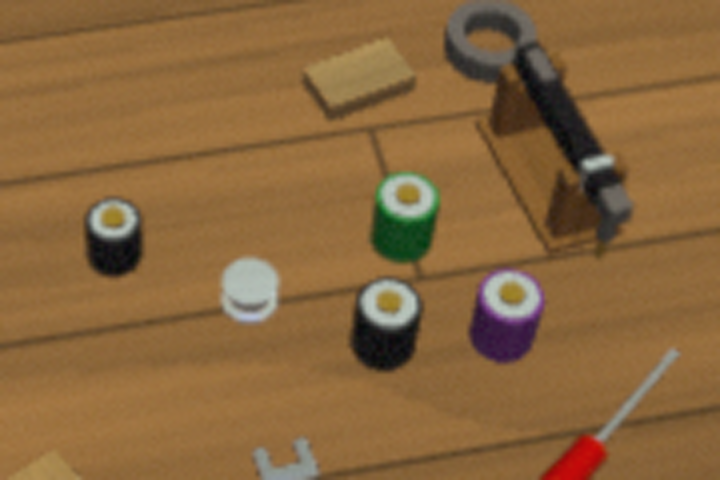

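The black cans are (367,221), the same size as the green and purple look-alikes, so probably cap_b, and (299,199), a clearly smaller one that is cap_c or cap_d. Both are plain black, as described. Green and purple are excluded. The pen's nose points to (422,192), with its tip at (420,201).

```bash
python3 - <<'E'
from h import *
np.set_printoptions(precision=3,suppress=True)
cs,cd=cam("scene"),cam("side")
print("big",tri(cs,(367.2,215.2),cd,(277,248)),"small",tri(cs,(298.2,194),cd,(353,199)))
print("spool",tri(cs,(332.5,209),cd,(316,230)))
# size tests: silhouette width -> diameter
for nm,(x0,x1),uv in (("big",(358,374),(366,221)),("small",(291,304),(298,199))):
    K,d,M=cs;P=onz(cs,uv,0.02);z=(M[:3,:3]@P+M[:3,3])[2];print(nm,"diam mm",1000*(x1-x0+1)*z/K[0,0])
# pen axis direction: top of rear and nose
print("pen rear/front",onz(cs,(402.5,152.5),.079),onz(cs,(420,186),.079))
print("tab tip/base scene",onz(cs,(232,160),.08),onz(cs,(219,170),.08))
for z in(.04,.046,.054,.064):print(z,onz(cs,(367.2,215.2),z),onz(cd,(277,248),z),onz(cs,(298.2,194),z),onz(cd,(353,199),z))
E
```

```text
big [0.603 0.14  0.05 ] small [ 0.492 -0.028  0.045]
spool [0.547 0.059 0.024]
big diam mm 46.34198222596504
small diam mm 39.54472514608369
pen rear/front [0.427 0.291 0.079] [0.556 0.3   0.079]
tab tip/base scene [ 0.364 -0.195  0.08 ] [ 0.394 -0.234  0.08 ]
0.04 [0.596 0.144 0.04 ] [0.605 0.134 0.04 ] [ 0.49  -0.027  0.04 ] [ 0.492 -0.033  0.04 ]
0.046 [0.6   0.142 0.046] [0.604 0.138 0.046] [ 0.494 -0.027  0.046] [ 0.491 -0.029  0.046]
0.054 [0.606 0.14  0.054] [0.601 0.142 0.054] [ 0.5   -0.028  0.054] [ 0.49  -0.023  0.054]
0.064 [0.612 0.137 0.064] [0.598 0.147 0.064] [ 0.508 -0.029  0.064] [ 0.489 -0.015  0.064]
```

cap_b is at about (0.603, 0.141) and cap_c at about (0.492, -0.028); cap_a and cap_d are absent. I move over the pen for a close look.

```bash

python3 -m inch '[125,307,0,0,0,-0.28,100,125,307,0,0,0,-0.28,100,125,307,0,0,0,-0.28,100,125,307,0,0,0,-0.28,100,125,307,0,0,0,-0.28,100,125,307,0,0,0,-0.28,100,125,307,0,0,0,-0.28,100,125,307,0,0,0,-0.28,100]'
python3 -m inch '[125,307,0,0,0,0,100,125,307,0,0,0,0,100,125,307,0,0,0,0,100,125,307,0,0,0,0,100,125,307,0,0,0,0,100,125,307,0,0,0,0,100,125,307,0,0,0,0,100,125,307,0,0,0,0,100]'
python3 -m inch '[63,153,0,0,0,0,100,63,153,0,0,0,0,100,63,153,0,0,0,0,100,63,153,0,0,0,0,100,63,153,0,0,0,0,100,63,153,0,0,0,0,100,63,153,0,0,0,0,100]'
python3 - <<'E'
from h import *
np.set_printoptions(precision=3,suppress=True)
o=bot.get_obs();print(o["eef_pos"],R.from_quat(o["tool_rot"]).as_matrix())
im=bot.camera("wrist");cv2.imwrite("pics/w1.png",im);c=cam("wrist",o)
for t,z in(("pen",.055),("pen_tip",.01),("stand",0)):
    r=bot.spot_point("wrist",t);print(t,[(np.round(q["uv"]),round(q["confidence"],2),onz(c,q["uv"],z)) for q in r])
E
```

```text
clock: 1.57
eef_pos: [0.2954, -0.1616, 0.2536]
tool_rot: [0.999, 0.033, 0.001, 0.0]
ft_force: [0.6, -0.1, 0.7]
grip_width: 0.0856
grasp_force: 0.0
clock: 2.23
eef_pos: [0.4176, 0.0557, 0.2533]
tool_rot: [0.998, 0.057, -0.001, -0.015]
ft_force: [-0.1, -0.5, 0.1]
grip_width: 0.0854
grasp_force: 0.0
clock: 2.82
eef_pos: [0.4923, 0.0998, 0.2532]
tool_rot: [0.996, 0.083, -0.004, -0.03]
ft_force: [0.0, -0.8, -0.3]
grip_width: 0.0853
grasp_force: 0.0
[0.492 0.1   0.253] [[ 0.986  0.166 -0.012]
 [ 0.166 -0.984  0.06 ]
 [-0.002 -0.061 -0.998]]
pen [(array([150., 152.]), 0.67, array([0.484, 0.298, 0.055]))]
pen_tip [(array([590., 330.]), 0.58, array([ 0.332, -0.286,  0.01 ])), (array([164.,  74.]), 0.57, array([0.563, 0.306, 0.01 ]))]
stand [(array([175., 144.]), 0.95, array([0.484, 0.298, 0.   ]))]
```

View pics/w1.png

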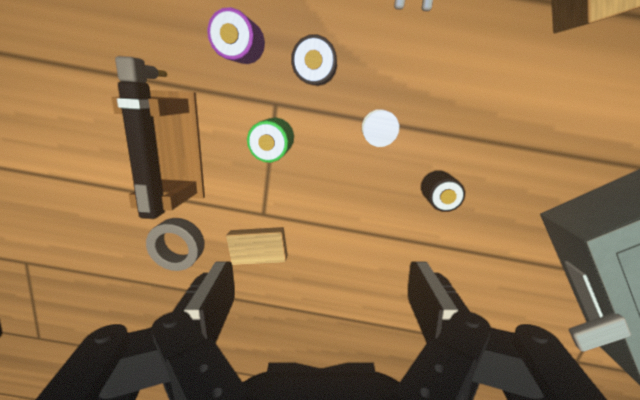

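The wrist view shows the pen at (145,150) with its nose at (130,70) and tip at (160,73). Both black caps are in view with terminals at (314,60) and (448,197), and the tab is at (598,333). The move came up short and tilted, so I check what a hold does.

```bash
python3 - <<'E'
from h import *
np.set_printoptions(precision=3,suppress=True)
o=bot.get_obs();c=cam("wrist",o);print(o["joint_pos"])
print("b",onz(c,(314,60),.054),"c",onz(c,(448,197),.046),"green",onz(c,(267,142),.054),"purple",onz(c,(230,34),.054),"tip",onz(c,(163,73),.012))
print("pen ends top",onz(c,(128,75),.079),onz(c,(149,215),.079),"tab",onz(c,(612,326),.08),onz(c,(580,340),.08))
E
python3 -m inch '[0,0,0,0,0,0,100,0,0,0,0,0,0,100]'
python3 -m inch '[0,40,0,0,0,0,100,0,80,0,0,0,0,100,0,100,0,0,0,0,100,0,100,0,0,0,0,100]'
python3 -c "
from h import *
o=bot.get_obs();print(o['joint_pos'],R.from_quat(o['tool_rot']).as_matrix().round(3))"
```

```text
[0.166 0.245 0.01  1.337 0.061 3.141]
b [0.602 0.137 0.054] c [ 0.49  -0.03   0.046] green [0.516 0.173 0.054] purple [0.611 0.219 0.054] tip [0.564 0.306 0.012]
pen ends top [0.559 0.302 0.079] [0.421 0.286 0.079] tab [ 0.389 -0.229  0.08 ] [ 0.363 -0.206  0.08 ]
clock: 3.18
eef_pos: [0.4917, 0.0999, 0.2535]
tool_rot: [0.996, 0.083, -0.003, -0.03]
ft_force: [0.0, 0.0, 0.1]
grip_width: 0.0853
grasp_force: 0.0
clock: 3.52
eef_pos: [0.5049, 0.1416, 0.2533]
tool_rot: [0.993, 0.112, -0.006, -0.046]
ft_force: [-1.1, 0.2, 0.6]
grip_width: 0.0856
grasp_force: 0.0
[0.22409268 0.28980154 0.0675858  1.35072337 0.09185997 3.14062884] [[ 0.975  0.222 -0.022]
 [ 0.223 -0.971  0.089]
 [-0.002 -0.092 -0.996]]
```

Joint 6 reached its limit, so I use the half-turned grasp (tool yaw = pen yaw + π).

```bash
cat >> h.py <<'E'
def delta(x,y,z,yaw):
    "shift mm and turn from the measured pose to tool-down pose with tool-x yaw"
    o=bot.get_obs();Rm=R.from_quat(o["tool_rot"])
    Rt=R.from_euler("z",yaw)*R.from_quat([1,0,0,0])
    print("delta",np.round((np.array([x,y,z])-o["eef_pos"])*1000,1),np.round((Rt*Rm.inv()).as_rotvec(),3),"j6",round(o["joint_pos"][5],2))
E
python3 -m inch '[0,20,0,0,0,0.125,100,0,40,0,0,0,0.25,100,0,60,0,0,0,0.375,100,0,80,0,0,0,0.5,100,0,100,0,0,0,0.625,100,0,100,0,0,0,0.75,100,0,100,0,0,0,0.875,100,0,100,0,0,0,1,100]'
python3 -m inch '[0,0,0,0,0,0.125,100,0,0,0,0,0,0.25,100,0,0,0,0,0,0.375,100,0,0,0,0,0,0.5,100,0,0,0,0,0,0.625,100,0,0,0,0,0,0.75,100,0,0,0,0,0,0.875,100,0,0,0,0,0,1,100]'
python3 -c "
from h import *
delta(.484,.298,.25,np.pi+.105)"
```

```text
clock: 4.18
eef_pos: [0.5044, 0.2411, 0.2529]
tool_rot: [0.816, 0.577, -0.028, -0.037]
ft_force: [-0.5, -0.5, -0.1]
grip_width: 0.0853
grasp_force: 0.0
clock: 4.85
eef_pos: [0.5046, 0.2406, 0.2531]
tool_rot: [0.44, 0.897, -0.042, -0.019]
ft_force: [0.4, 0.2, 0.6]
grip_width: 0.0855
grasp_force: 0.0
delta [-20.6  57.4  -3.1] [ 0.09  -0.035  1.016] j6 1.37
```

```bash

python3 -m inch '[0,20,0,0,0,0.12,100,-10,40,0,0.05,0,0.25,100,-20,57,0,0.09,-0.035,0.37,100,-20,57,0,0.09,-0.035,0.5,100,-20,57,-10,0.09,-0.035,0.63,100,-20,57,-20,0.09,-0.035,0.76,100,-20,57,-30,0.09,-0.035,0.9,100,-20,57,-30,0.09,-0.035,1.02,100]'
python3 -m inch '[0,0,0,0,0,0,100,0,0,0,0,0,0,100]'
python3 - <<'E'
from h import *
np.set_printoptions(precision=3,suppress=True)
delta(.484,.298,.12,np.pi+.105)
o=bot.get_obs();im=bot.camera("wrist");cv2.imwrite("pics/w2.png",im);c=cam("wrist",o)
for t,z in(("pen",.055),("pen_tip",.01),("stand",0)):
    r=bot.spot_point("wrist",t);print(t,[(np.round(q["uv"]),round(q["confidence"],2),onz(c,q["uv"],z)) for q in r])
for q in bot.silhouettes("wrist","pen")[:1]:
    print(np.round(cv2.fitLine(np.argwhere(q["mask"])[:,::-1].astype(np.float32),cv2.DIST_L2,0,.01,.01)[:,0],3))
E
```

```text
clock: 5.52
eef_pos: [0.4834, 0.297, 0.221]
tool_rot: [-0.033, 0.999, -0.001, -0.003]
ft_force: [0.7, -0.5, -0.8]
grip_width: 0.0852
grasp_force: 0.0
clock: 5.68
eef_pos: [0.4845, 0.2977, 0.2233]
tool_rot: [-0.028, 1.0, 0.0, -0.002]
ft_force: [0.3, 0.6, -0.1]
grip_width: 0.0853
grasp_force: 0.0
delta [  -0.5    0.3 -103.3] [-0.    -0.003  0.049] j6 0.49
pen [(array([320., 188.]), 0.69, array([0.487, 0.297, 0.055])), (array([116., 214.]), 0.49, array([0.526, 0.094, 0.055]))]
pen_tip [(array([ 30., 161.]), 0.23, array([ 0.487, -0.02 ,  0.01 ]))]
stand [(array([320., 167.]), 0.77, array([0.478, 0.297, 0.   ]))]
[  0.061   0.998 319.88  192.428]
```

View pics/w2.png

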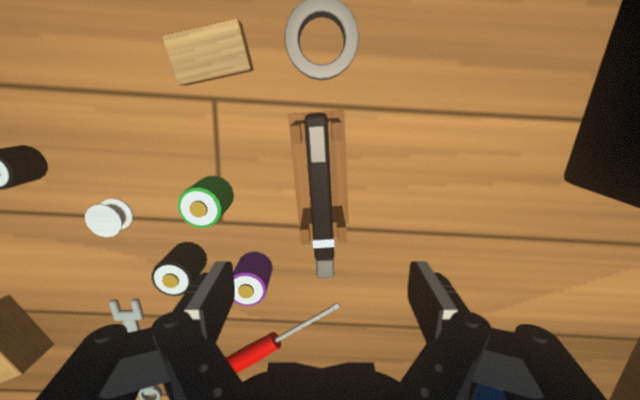

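The pen is centred between the open fingers at (320,190), with about 0.055 rad of yaw to correct. I descend and grip.

```bash

python3 -m inch '[0,0,-20,0,0,0.05,100,0,0,-45,0,0,0.05,100,0,0,-70,0,0,0.05,100,0,0,-95,0,0,0.05,100,0,0,-120,0,0,0.05,100,0,0,-140,0,0,0.05,100,0,0,-153,0,0,0.05,100,0,0,-153,0,0,0.05,100]'
python3 -m inch '[0,0,0,0,0,0,100,0,0,0,0,0,0,0,0,0,0,0,0,0,0,0,0,0,0,0,0,0,0,0,0,0,0,0,0,0,0,0,0,0,0,0,0,0,0,0,0,0,0,0,0,0,0,0,0,0]'
python3 -c "
from h import *
delta(.484,.298,.07,np.pi+.105)"
```

```text
clock: 6.6
eef_pos: [0.4824, 0.2964, 0.067]
tool_rot: [-0.054, 0.999, -0.001, -0.004]
ft_force: [-0.7, 0.6, 0.1]
grip_width: 0.0857
grasp_force: 0.0
clock: 7.27
eef_pos: [0.4849, 0.2981, 0.0711]
tool_rot: [-0.055, 0.999, 0.001, -0.001]
ft_force: [0.1, -0.8, 3.9]
grip_width: 0.0193
grasp_force: 59.4
delta [-0.9 -0.1 -1.1] [-0.001 -0.002 -0.005] j6 0.44
```

```bash

python3 -m inch '[0,0,20,0,0,0,0,0,0,45,0,0,0,0,0,0,70,0,0,0,0,0,0,90,0,0,0,0,10,-30,90,0,0,0,0,20,-60,90,0,0,0,0,28,-90,90,0,0,0,0,28,-90,90,0,0,0,0]'
python3 -m inch '[0,-20,0,0,0,0,0,5,-50,0,0,0,0,0,10,-78,-5,0,0,0,0,10,-78,-15,0,0,0,0,10,-78,-25,0,0,0,0,10,-78,-25,0,0,0,0,10,-78,-25,0,0,0,0]'
python3 - <<'E'
from h import *
np.set_printoptions(precision=3,suppress=True)
o=bot.get_obs();delta(.5225,.130,.135,np.pi+.105)
cs,cd=cam("scene"),cam("side");s=bot.camera("scene");d=bot.camera("side");w=bot.camera("wrist")
a=[bot.spot_point(n,"pen_tip") for n in("scene","side")]
print([[(np.round(q["uv"]),round(q["confidence"],2)) for q in r] for r in a])
T=np.r_[o["eef_pos"]]+[.0795,.0088,-.0605]
u=[proj(cs,T)[0],proj(cd,T)[0]];print("expected",T,u)
cr=[cv2.resize(i[int(p[1])-30:int(p[1])+45,int(p[0])-50:int(p[0])+50],(400,300),interpolation=cv2.INTER_CUBIC) for i,p in((s,u[0]),(d,u[1]))]
print([(int(p[0])-50,int(p[1])-30) for p in u])
cv2.imwrite("pics/t1.png",np.hstack(cr));cv2.imwrite("pics/w3.png",w)
E
```

```text
clock: 7.93
eef_pos: [0.5131, 0.203, 0.16]
tool_rot: [-0.052, 0.999, -0.001, -0.002]
ft_force: [-0.6, 0.3, -0.9]
grip_width: 0.019
grasp_force: 59.0
clock: 8.52
eef_pos: [0.5214, 0.1305, 0.1341]
tool_rot: [-0.055, 0.998, 0.0, -0.003]
ft_force: [1.3, 0.6, -1.4]
grip_width: 0.0192
grasp_force: 59.2
delta [ 1.1 -0.5  0.9] [-0.    -0.006 -0.006] j6 0.13
[[], [(array([308., 354.]), 0.48)]]
expected [0.601 0.139 0.074] [array([367.231, 209.482]), array([276.895, 241.792])]
[(317, 179), (226, 211)]
```

View pics/t1.png

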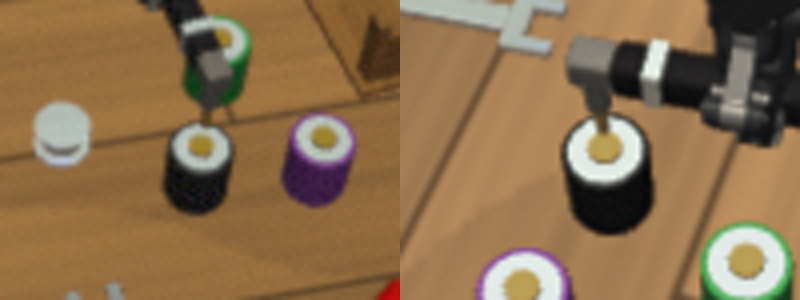

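The tip at scene (368,211) and side (276.5,243.5) hangs just above cap_b's terminal, which is at (367,215.5) and (277,248). I press in small steps.

```bash
python3 - <<'E'
from h import *
cs,cd=cam("scene"),cam("side")
a=tri(cs,(368.3,210.8),cd,(276.5,243.5));b=tri(cs,(367.3,215.5),cd,(277,247.8));print(a,b,b-a)
E
python3 -m inch '[1,0,-8,0,0,0,0,1,0,-14,0,0,0,0,1,0,-20,0,0,0,0,1,0,-20,0,0,0,0,1,0,-20,0,0,0,0]'
```

```text
[0.60194618 0.14156612 0.06927861] [0.60316286 0.14023205 0.04996437] [ 0.00121668 -0.00133407 -0.01931424]
clock: 9.18
eef_pos: [0.5234, 0.1299, 0.1148]
tool_rot: [-0.055, 0.998, 0.0, -0.002]
ft_force: [-0.1, 0.3, 0.2]
grip_width: 0.019
grasp_force: 59.3
```

```bash

python3 -m inch '[0,0,-3,0,0,0,0,0,0,-5,0,0,0,0,0,0,-5,0,0,0,0,0,0,-5,0,0,0,0,0,0,-5,0,0,0,0,0,0,-5,0,0,0,0,0,0,-5,0,0,0,0,0,0,-5,0,0,0,0]'
python3 - <<'E'
from h import *
s=bot.camera("side");d=bot.camera("scene")
cv2.imwrite("pics/t2.png",np.hstack([cv2.resize(d[179:254,317:417],(400,300)),cv2.resize(s[211:286,226:326],(400,300))]))
E
```

```text
clock: 9.85
eef_pos: [0.5235, 0.1298, 0.1104]
tool_rot: [-0.055, 0.998, 0.0, -0.001]
ft_force: [0.2, 0.1, 1.1]
grip_width: 0.019
grasp_force: 59.4
```

View pics/t2.png

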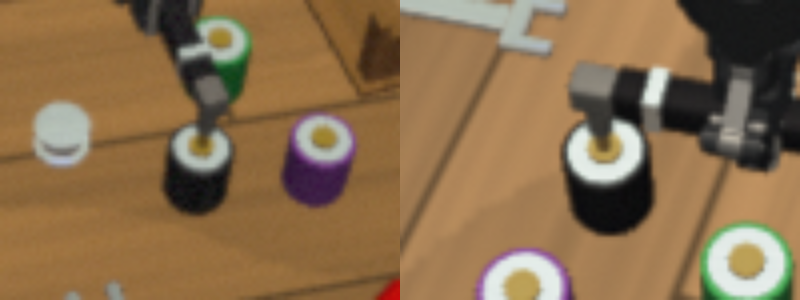

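The tip is seated on the terminal with about 2.4 N, so cap_b is done. On to cap_c.

```bash

python3 -m inch '[0,0,15,0,0,0,0,0,0,30,0,0,0,0,-15,-23,35,0,0,0,0,-35,-53,35,0,0,0,0,-55,-83,35,0,0,0,0,-75,-113,35,0,0,0,0,-95,-143,35,0,0,0,0,-111,-168,25,0,0,0,0]'
python3 -m inch '[0,0,-8,0,0,0,0,0,0,-8,0,0,0,0,0,0,-8,0,0,0,0]'
python3 - <<'E'
from h import *
np.set_printoptions(precision=3,suppress=True)
o=bot.get_obs();delta(.491-.0785,-.029-.009,.127,np.pi+.105)
cs,cd=cam("scene"),cam("side");s=bot.camera("scene");d=bot.camera("side")
T=np.r_[o["eef_pos"]]+[.0785,.0100,-.0645]
u=[proj(cs,T)[0],proj(cd,T)[0]];print("expected",T,u)
cr=[cv2.resize(i[int(p[1])-30:int(p[1])+45,int(p[0])-50:int(p[0])+50],(400,300),interpolation=cv2.INTER_CUBIC) for i,p in((s,u[0]),(d,u[1]))]
print([(int(p[0])-50,int(p[1])-30) for p in u])
cv2.imwrite("pics/t3.png",np.hstack(cr))
E
```

```text
clock: 10.62
eef_pos: [0.4117, -0.0399, 0.1363]
tool_rot: [-0.055, 0.999, -0.0, -0.001]
ft_force: [0.6, -0.2, -2.0]
grip_width: 0.0193
grasp_force: 59.3
clock: 10.87
eef_pos: [0.4125, -0.0382, 0.127]
tool_rot: [-0.054, 0.999, 0.0, -0.002]
ft_force: [-0.4, 0.1, -0.7]
grip_width: 0.0194
grasp_force: 59.3
delta [ 0.   0.2 -0. ] [-0.001 -0.004 -0.004] j6 -0.2
expected [ 0.491 -0.028  0.063] [array([297.549, 189.447]), array([353.603, 194.534])]
[(247, 159), (303, 164)]
```

View pics/t3.png

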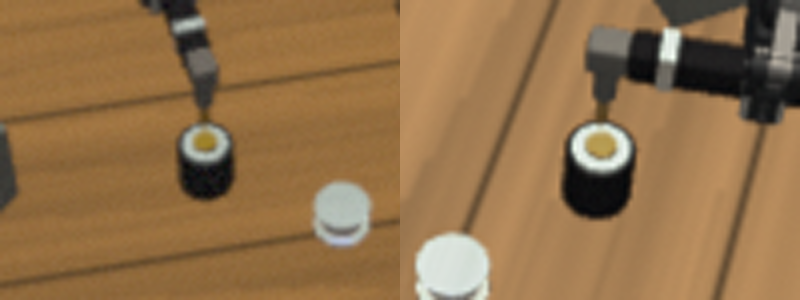

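The tip at (205,122) in the crop is directly above cap_c's terminal at (205,140) in both views. I press.

```bash

python3 -m inch '[0,0,-8,0,0,0,0,0,0,-16,0,0,0,0,0,0,-22,0,0,0,0,0,0,-25,0,0,0,0,0,0,-25,0,0,0,0,0,0,-25,0,0,0,0,0,0,-25,0,0,0,0,0,0,-25,0,0,0,0]'
python3 -m inch '[0,0,0,0,0,0,0,0,0,0,0,0,0,0]'
python3 - <<'E'
from h import *
s=bot.camera("side");d=bot.camera("scene")
cv2.imwrite("pics/t4.png",np.hstack([cv2.resize(d[159:234,247:347],(400,300)),cv2.resize(s[164:239,303:403],(400,300))]))
E
```

```text
clock: 11.63
eef_pos: [0.4127, -0.0381, 0.1026]
tool_rot: [-0.055, 0.998, 0.0, -0.001]
ft_force: [-0.7, 1.3, 0.9]
grip_width: 0.0187
grasp_force: 59.5
clock: 11.8
eef_pos: [0.4126, -0.0382, 0.1025]
tool_rot: [-0.055, 0.998, 0.0, -0.001]
ft_force: [0.5, 0.7, 1.2]
grip_width: 0.0195
grasp_force: 59.6
```

View pics/t4.png

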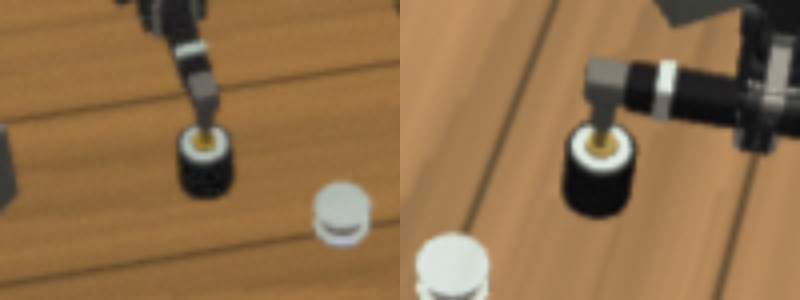

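Cap_c is touched too. The pen goes back to its stand at the recorded grasp pose.

```bash

python3 -m inch '[0,0,25,0,0,0,0,0,0,55,0,0,0,0,5,25,60,0,0,0,0,13,60,60,0,0,0,0,21,97,60,0,0,0,0,29,134,60,0,0,0,0,37,171,60,0,0,0,0,45,208,60,0,0,0,0]'
python3 -m inch '[8,37,0,0,0,0,0,16,74,0,0,0,0,0,22,105,0,0,0,0,0,27,128,0,0,0,0,0,27,128,0,0,0,0,0,27,128,0,0,0,0,0,27,128,0,0,0,0,0]'
python3 -c "
from h import *
delta(.4849,.2981,.0715,np.pi+.11)"
```

```text
clock: 12.57
eef_pos: [0.457, 0.1708, 0.1619]
tool_rot: [-0.054, 0.999, -0.001, -0.002]
ft_force: [0.6, -0.7, -1.3]
grip_width: 0.019
grasp_force: 59.4
clock: 13.15
eef_pos: [0.4837, 0.2968, 0.1614]
tool_rot: [-0.055, 0.999, -0.001, -0.003]
ft_force: [0.1, -0.7, -1.7]
grip_width: 0.019
grasp_force: 59.3
delta [  1.2   1.3 -89.9] [ 0.002 -0.005  0.001] j6 0.44
```

```bash

python3 -m inch '[0,0,-20,0,0,0,0,0,0,-40,0,0,0,0,0,0,-60,0,0,0,0,0,0,-75,0,0,0,0,0,0,-83,0,0,0,0,0,0,-88,0,0,0,0,0,0,-90,0,0,0,0,0,0,-90,0,0,0,0]'
python3 -m inch '[0,0,0,0,0,0,0,0,0,0,0,0,0,60,0,0,0,0,0,0,100,0,0,0,0,0,0,100,0,0,0,0,0,0,100,0,0,0,0,0,0,100,0,0,0,0,0,0,100]'
python3 -m inch '[0,0,10,0,0,0,100,0,0,30,0,0,0,100,0,0,60,0,0,0,100,0,0,95,0,0,0,100,0,0,130,0,0,0,100,0,0,165,0,0,0,100,0,0,165,0,0,0,100]'
python3 - <<'E'
from h import *
np.set_printoptions(precision=3,suppress=True)
o=bot.get_obs();print(o["eef_pos"],o["joint_pos"]);bot.camera("wrist");c=cam("wrist",o)
for t,z in(("pen",.055),("stand",0)):
    r=bot.spot_point("wrist",t);print(t,[(np.round(q["uv"]),round(q["confidence"],2),onz(c,q["uv"],z)) for q in r])
cv2.imwrite("pics/s2.png",bot.camera("scene"))
cs,cd=cam("scene"),cam("side");bot.camera("side")
for t in("pen","box","lid_tab","box_hinge"):
    a=bot.spot_point("scene",t);b=bot.spot_point("side",t)
    if a and b:print(t,tri(cs,a[0]["uv"],cd,b[0]["uv"]))
im=cv2.imread("pics/s2.png")
cv2.imwrite("pics/s2c.png",cv2.resize(im[135:250,150:450],(800,307),interpolation=cv2.INTER_CUBIC))
E
```

```text
clock: 13.82
eef_pos: [0.4847, 0.2974, 0.0726]
tool_rot: [-0.054, 0.999, 0.0, -0.001]
ft_force: [0.4, -0.9, -0.9]
grip_width: 0.0193
grasp_force: 59.3
clock: 14.4
eef_pos: [0.4845, 0.2979, 0.0725]
tool_rot: [-0.055, 0.998, 0.0, -0.001]
ft_force: [0.1, 0.0, -0.1]
grip_width: 0.0853
grasp_force: 0.0
clock: 14.98
eef_pos: [0.4876, 0.2997, 0.2465]
tool_rot: [-0.055, 0.998, 0.004, 0.005]
ft_force: [0.9, -0.4, 0.7]
grip_width: 0.0854
grasp_force: 0.0
[0.488 0.3   0.247] [0.55  0.379 0.179 1.359 0.002 0.441]
pen [(array([318., 177.]), 0.67, array([0.487, 0.298, 0.055]))]
stand [(array([315., 156.]), 0.76, array([0.476, 0.293, 0.   ])), (array([318., 175.]), 0.48, array([0.5  , 0.299, 0.   ]))]
pen [0.481 0.301 0.06 ]
box [ 0.433 -0.288 -0.008]
lid_tab [0.519 0.169 0.335]
box_hinge [ 0.472 -0.334  0.064]
```

View pics/s2c.png

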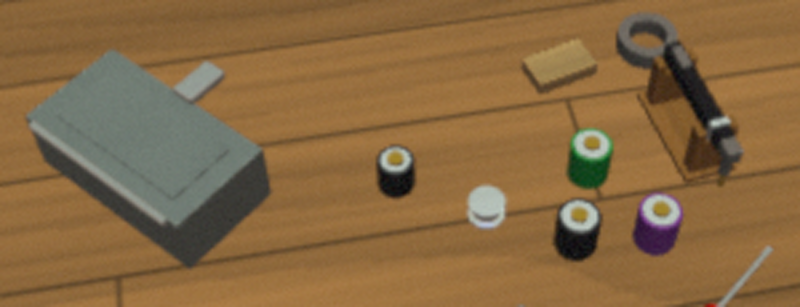

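The pen is back level in the stand and both caps are where they were. The box is shut with its tab at crop (205,78). Next I go above the tab and refine its position.

```bash

python3 -m inch '[-7,-32,0,0,0,-0.1,100,-14,-65,0,0,0,-0.2,100,-22,-100,0,0,0,-0.3,100,-30,-135,0,0,0,-0.4,100,-37,-170,0,0,0,-0.5,100,-45,-205,0,0,0,-0.6,100,-53,-240,0,0,0,-0.7,100,-60,-270,0,0,0,-0.8,100]'
python3 -m inch '[-7,-32,0,0,0,-0.08,100,-14,-65,0,0,0,-0.17,100,-22,-100,0,0,0,-0.17,100,-30,-135,0,0,0,-0.17,100,-37,-170,0,0,0,-0.17,100,-45,-205,-10,0,0,-0.17,100,-53,-240,-20,0,0,-0.17,100,-53,-245,-40,0,0,-0.17,100]'
python3 -m inch '[0,0,0,0,0,0,100,0,0,0,0,0,0,100,0,0,0,0,0,0,100]'
python3 - <<'E'
from h import *
np.set_printoptions(precision=3,suppress=True)
o=bot.get_obs();delta(.375,-.215,.2,2.28)
im=bot.camera("wrist");c=cam("wrist",o)
for t,z in(("lid_tab",.08),("box_hinge",.074)):
    r=bot.spot_point("wrist",t);print(t,[(np.round(q["uv"]),round(q["confidence"],2),onz(c,q["uv"],z)) for q in r])
cv2.imwrite("pics/w4.png",im)
E
```

```text
clock: 16.3
eef_pos: [0.4236, 0.0259, 0.2374]
tool_rot: [0.341, 0.94, 0.001, -0.001]
ft_force: [0.2, -0.6, 0.4]
grip_width: 0.0853
grasp_force: 0.0
clock: 16.97
eef_pos: [0.3717, -0.2226, 0.1988]
tool_rot: [0.42, 0.908, -0.0, 0.002]
ft_force: [1.3, 0.4, -0.1]
grip_width: 0.0856
grasp_force: 0.0
clock: 17.22
eef_pos: [0.3717, -0.2166, 0.1979]
tool_rot: [0.417, 0.909, 0.001, -0.001]
ft_force: [0.6, 0.1, -0.4]
grip_width: 0.0854
grasp_force: 0.0
delta [3.3 1.6 2.1] [-0.003 -0.001 -0.002] j6 0.33
lid_tab [(array([324., 201.]), 0.88, array([ 0.372, -0.214,  0.08 ]))]
box_hinge [(array([324., 345.]), 0.79, array([ 0.474, -0.331,  0.074]))]
```

View pics/w4.png

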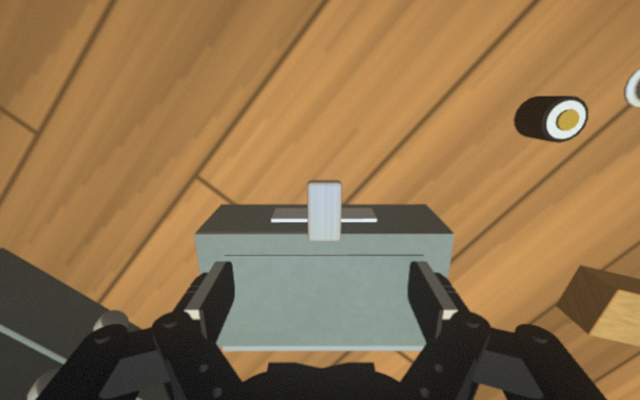

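The tab is at (324,210), well aligned with the fingers and the box axis. I descend and pinch.

```bash

python3 -m inch '[2,1,-20,0,0,0,100,2,1,-45,0,0,0,100,2,1,-70,0,0,0,100,2,1,-90,0,0,0,100,2,1,-105,0,0,0,100,2,1,-114,0,0,0,100,2,1,-114,0,0,0,100,2,1,-114,0,0,0,50]'
python3 -m inch '[0,0,0,0,0,0,0,0,0,0,0,0,0,0,0,0,0,0,0,0,0,0,0,0,0,0,0,0,0,0,0,0,0,0,0]'
python3 - <<'E'
from h import *
np.set_printoptions(precision=1,suppress=True)
o=bot.get_obs();print(o["eef_pos"]*1 if hasattr(o["eef_pos"],"shape") else o["eef_pos"])
d=np.array([np.cos(-.859),np.sin(-.859)])
f=lambda t:np.array([*(-d*(.152*np.cos(t)+ -.006*0)+d*0.006*np.sin(t)),.152*np.sin(t)+.006*np.cos(t)])
for t in np.arange(0,2.31,.1):print(round(t,2),(f(t)-f(0))*1000)
E
```

```text
clock: 18.03
eef_pos: [0.374, -0.216, 0.0838]
tool_rot: [0.417, 0.909, 0.001, -0.001]
ft_force: [0.1, -0.1, 0.1]
grip_width: 0.0756
grasp_force: 0.0
clock: 18.45
eef_pos: [0.3748, -0.2159, 0.0841]
tool_rot: [0.417, 0.909, 0.002, 0.0]
ft_force: [3.2, 3.6, 1.6]
grip_width: 0.0265
grasp_force: 61.1
[ 0.4 -0.2  0.1]
0.0 [0. 0. 0.]
0.1 [ 0.9 -1.  15.1]
0.2 [ 2.8 -3.2 30.1]
0.3 [ 5.6 -6.5 44.7]
0.4 [  9.4 -10.9  58.7]
0.5 [ 14.  -16.3  72.1]
0.6 [ 19.6 -22.7  84.8]
0.7 [ 25.9 -30.   96.5]
0.8 [ 32.9 -38.2 107.2]
0.9 [ 40.6 -47.1 116.8]
1.0 [ 48.9 -56.7 125.1]
1.1 [ 57.7 -66.9 132.2]
1.2 [ 67.  -77.6 137.8]
1.3 [ 76.5 -88.7 142.1]
1.4 [  86.3 -100.   144.8]
1.5 [  96.2 -111.5  146. ]
1.6 [ 106.1 -123.   145.8]
1.7 [ 116.  -134.4  144. ]
1.8 [ 125.7 -145.7  140.7]
1.9 [ 135.1 -156.6  135.9]
2.0 [ 144.2 -167.1  129.7]
2.1 [ 152.8 -177.1  122.2]
2.2 [ 160.9 -186.5  113.4]
2.3 [ 168.4 -195.2  103.3]
```

```bash

python3 -m inch '[1,-1,15,0,0,0,0,3,-3,30,0,0,0,0,6,-6,45,0,0,0,0,9,-11,59,0,0,0,0,14,-16,72,0,0,0,0,20,-23,85,0,0,0,0,26,-30,96,0,0,0,0,33,-38,107,0,0,0,0]'
python3 -m inch '[8,-9,10,0,0,0,0,16,-18,18,0,0,0,0,25,-29,25,0,0,0,0,34,-39,31,0,0,0,0,44,-50,35,0,0,0,0,53,-62,38,0,0,0,0,63,-73,39,0,0,0,0,73,-85,39,0,0,0,0]'
```

```text
clock: 19.12
eef_pos: [0.4063, -0.2525, 0.1888]
tool_rot: [0.417, 0.909, 0.003, -0.003]
ft_force: [7.0, 2.1, -13.9]
grip_width: 0.0272
grasp_force: 59.9
clock: 19.78
eef_pos: [0.4784, -0.3361, 0.2274]
tool_rot: [0.416, 0.909, 0.004, -0.005]
ft_force: [1.6, 6.9, -8.6]
grip_width: 0.0267
grasp_force: 62.3
```

```bash

python3 -m inch '[10,-11,-2,0,0,0,0,20,-23,-5,0,0,0,0,29,-34,-10,0,0,0,0,38,-44,-16,0,0,0,0,47,-54,-24,0,0,0,0,55,-63,-32,0,0,0,0,59,-68,-37,0,0,0,0,59,-68,-37,0,0,0,0]'
python3 -m inch '[2,-2,-3,0,0,0,0,3,-3,-4,0,0,0,0,3,-3,-4,0,0,0,0]'
python3 - <<'E'
from h import *
o=bot.get_obs();print(np.round(o["eef_pos"],4),o["joint_pos"])
E
```

```text
clock: 20.45
eef_pos: [0.5397, -0.4071, 0.191]
tool_rot: [0.417, 0.909, 0.002, -0.001]
ft_force: [2.7, 3.8, 2.3]
grip_width: 0.0266
grasp_force: 59.3
clock: 20.7
eef_pos: [0.5418, -0.4096, 0.1882]
tool_rot: [0.417, 0.909, 0.002, -0.001]
ft_force: [3.3, 3.7, 2.1]
grip_width: 0.0263
grasp_force: 59.9
[ 0.5418 -0.4096  0.1882] [-0.64839656  0.63962114  0.45134596  1.38565192  0.00273611  0.2118514 ]
```

```bash

python3 -m inch '[0,0,0,0,0,0,30,0,0,0,0,0,0,60,0,0,0,0,0,0,100,0,0,0,0,0,0,100,0,0,0,0,0,0,100,0,0,20,0,0,0,100,0,0,45,0,0,0,100,0,0,70,0,0,0,100]'
python3 -m inch '[-25,28,10,0,0,0,100,-50,60,10,0,0,0,100,-75,92,10,0,0,0,100,-90,130,10,0,0,0,100,-100,165,10,0,0,0,100,-100,200,10,0,0,0,100,-100,230,10,0,0,0,100,-100,230,10,0,0,0,100]'
python3 - <<'E'
from h import *
np.set_printoptions(precision=3,suppress=True)
s=bot.camera("scene");d=bot.camera("side");cs,cd=cam("scene"),cam("side")
cv2.imwrite("pics/s3.png",np.hstack([cv2.resize(s[100:300,130:430],(400,267)),cv2.resize(d[60:360,200:560],(400,333))[:267]]))
R_=[[ (q["uv"],q["confidence"]) for q in bot.spot_point(n,"cap_b")] for n in("scene","side")]
for n,c,r in zip(("scene","side"),(cs,cd),R_):
    print(n,[(np.round(u),round(k,2),onz(c,u,0)[:2]) for u,k in r])
o=bot.get_obs();print(o["eef_pos"]);im=bot.camera("wrist");cv2.imwrite("pics/w5.png",im)
E
```

```text
clock: 21.37
eef_pos: [0.5406, -0.4104, 0.2581]
tool_rot: [0.417, 0.909, 0.001, -0.002]
ft_force: [0.2, -0.4, 0.3]
grip_width: 0.0856
grasp_force: 0.0
clock: 22.03
eef_pos: [0.4405, -0.1763, 0.269]
tool_rot: [0.415, 0.91, 0.002, -0.001]
ft_force: [-0.7, 0.4, 0.9]
grip_width: 0.0853
grasp_force: 0.0
scene [(array([366., 221.]), 0.8, array([0.588, 0.148])), (array([393., 223.]), 0.73, array([0.609, 0.218])), (array([370., 197.]), 0.66, array([0.509, 0.179])), (array([296., 203.]), 0.48, array([ 0.489, -0.034]))]
side [(array([258., 295.]), 0.92, array([0.612, 0.225])), (array([352., 214.]), 0.83, array([ 0.488, -0.022])), (array([280., 259.]), 0.66, array([0.601, 0.136])), (array([313., 290.]), 0.64, array([0.513, 0.182]))]
[ 0.442 -0.181  0.268]
```

View pics/s3.png

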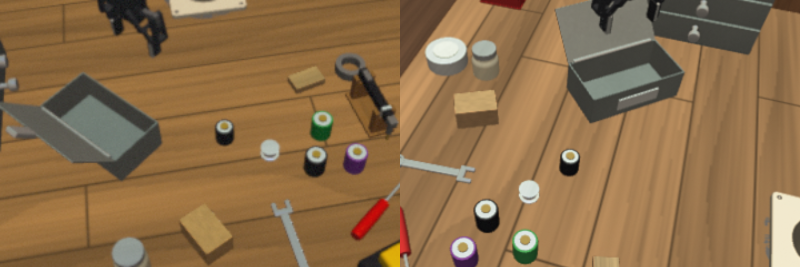

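The lid stays back. The black caps are unmoved: scene (366,221) is cap_b and (296,203) is cap_c. I pick up cap_c.

```bash

python3 -m inch '[9,27,0,0,0,0,100,18,55,0,0,0,0,100,27,82,-20,0,0,0,100,36,110,-45,0,0,0,100,45,135,-70,0,0,0,100,49,152,-95,0,0,0,100,49,152,-118,0,0,0,100,49,152,-118,0,0,0,100]'
python3 -m inch '[0,0,0,0,0,0,100,0,0,0,0,0,0,100]'
python3 - <<'E'
from h import *
np.set_printoptions(precision=3,suppress=True)
delta(.491,-.029,.035,2.28)
o=bot.get_obs();bot.camera("wrist");c=cam("wrist",o)
print([(np.round(q["uv"]),round(q["confidence"],2),onz(c,q["uv"],.046)) for q in bot.spot_point("wrist","cap_c_top")],[(np.round(q["uv"]),round(q["confidence"],2),onz(c,q["uv"],0)) for q in bot.spot_point("wrist","cap_c")])
E
```

```text
clock: 22.95
eef_pos: [0.4876, -0.0282, 0.1453]
tool_rot: [0.417, 0.909, -0.001, -0.006]
ft_force: [-0.4, 0.0, -0.3]
grip_width: 0.0852
grasp_force: 0.0
clock: 23.12
eef_pos: [0.4913, -0.0294, 0.1512]
tool_rot: [0.418, 0.908, 0.001, -0.001]
ft_force: [0.6, 0.5, 0.2]
grip_width: 0.0852
grasp_force: 0.0
delta [  -0.3    0.4 -116.2] [-0.002 -0.     0.001] j6 0.8
[(array([320., 206.]), 0.87, array([ 0.49 , -0.029,  0.046]))] [(array([320., 189.]), 0.89, array([ 0.49 , -0.028,  0.   ])), (array([518.,  19.]), 0.84, array([0.517, 0.176, 0.   ])), (array([542., 127.]), 0.71, array([0.599, 0.138, 0.   ])), (array([600., 142.]), 0.24, array([0.647, 0.163, 0.   ]))]
```

```bash

python3 -m inch '[0,0,-20,0,0,0,100,0,0,-45,0,0,0,100,0,0,-70,0,0,0,100,0,0,-95,0,0,0,100,0,0,-110,0,0,0,100,0,0,-116,0,0,0,100,0,0,-116,0,0,0,100,0,0,-116,0,0,0,50]'
python3 -m inch '[0,0,0,0,0,0,0,0,0,0,0,0,0,0,0,0,0,0,0,0,0,0,0,0,0,0,0,0,0,0,10,0,0,0,0,0,0,40,0,0,0,0,0,0,75,0,0,0,0,0,0,110,0,0,0,0]'
python3 -m inch '[-9,-30,20,0,0,0,0,-21,-66,30,0,0,0,0,-33,-102,30,0,0,0,0,-45,-138,30,0,0,0,0,-56,-174,30,0,0,0,0,-67,-210,30,0,0,0,0,-79,-246,30,0,0,0,0,-91,-285,30,0,0,0,0]'
python3 -m inch '[0,0,-10,0,0,0,0,0,0,-30,0,0,0,0,0,0,-30,0,0,0,0]'
python3 - <<'E'
from h import *
np.set_printoptions(precision=3,suppress=True)
delta(.400,-.314,.042,2.28)
o=bot.get_obs();c=cam("wrist",o);cv2.imwrite("pics/w6.png",bot.camera("wrist"))
E
```

```text
clock: 23.93
eef_pos: [0.4914, -0.0286, 0.0353]
tool_rot: [0.417, 0.909, 0.001, -0.0]
ft_force: [0.1, 0.4, 0.2]
grip_width: 0.0753
grasp_force: 0.0
clock: 24.6
eef_pos: [0.4894, -0.0281, 0.1457]
tool_rot: [0.417, 0.909, 0.001, -0.002]
ft_force: [0.3, -0.0, -1.6]
grip_width: 0.0386
grasp_force: 60.5
clock: 25.27
eef_pos: [0.3985, -0.3144, 0.1753]
tool_rot: [0.417, 0.909, 0.001, -0.001]
ft_force: [0.8, 0.5, -0.9]
grip_width: 0.0385
grasp_force: 60.6
clock: 25.52
eef_pos: [0.3971, -0.3126, 0.1418]
tool_rot: [0.418, 0.908, 0.002, -0.004]
ft_force: [-0.5, 0.6, -1.0]
grip_width: 0.0381
grasp_force: 60.7
delta [  2.9  -1.4 -99.8] [-0.006 -0.006  0.001] j6 0.2
```

View pics/w6.png

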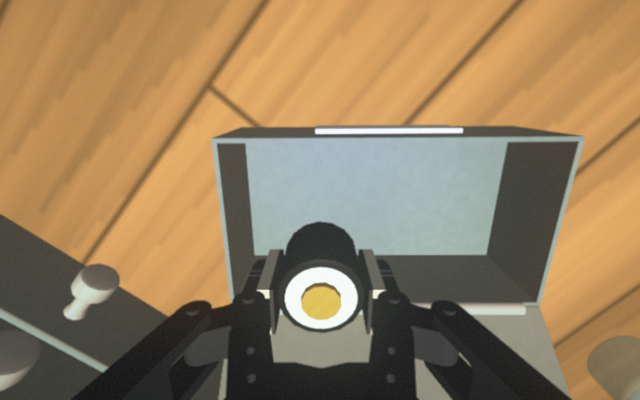

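The cap is held, with the terminal at (321,300), above the open box interior. I lower it and release.

```bash

python3 -m inch '[1,-1,-20,0,0,0,0,1,-1,-45,0,0,0,0,1,-1,-65,0,0,0,0,1,-1,-80,0,0,0,0,1,-1,-92,0,0,0,0,1,-1,-100,0,0,0,0,1,-1,-104,0,0,0,0,1,-1,-104,0,0,0,0]'
python3 -m inch '[0,0,0,0,0,0,0,0,0,0,0,0,0,62,0,0,0,0,0,0,62,0,0,0,0,0,0,62,0,0,10,0,0,0,62,0,0,40,0,0,0,62,0,0,75,0,0,0,62,0,0,110,0,0,0,62]'
python3 -m inch '[12,25,30,0,0,0,100,30,60,40,0,0,0,100,48,96,40,0,0,0,100,66,132,40,0,0,0,100,84,168,40,0,0,0,100,102,204,40,0,0,0,100,120,240,40,0,0,0,100,135,270,40,0,0,0,100]'
python3 -m inch '[10,30,0,0,0,0,100,25,65,0,0,0,0,100,40,100,0,0,0,0,100,55,135,-15,0,0,0,100,66,170,-30,0,0,0,100,66,182,-40,0,0,0,100,66,182,-40,0,0,0,100,66,182,-40,0,0,0,100]'
python3 - <<'E'
from h import *
np.set_printoptions(precision=3,suppress=True)
delta(.602,.139,.04,2.28)
o=bot.get_obs();im=bot.camera("wrist");c=cam("wrist",o)
print([(np.round(q["uv"]),round(q["confidence"],2),onz(c,q["uv"],.054)) for q in bot.spot_point("wrist","cap_b_top")])
cv2.imwrite("pics/f.png",np.hstack([cv2.resize(im,(480,300)),cv2.resize(bot.camera("scene")[120:260,150:300],(320,300))]))
E
```

```text
clock: 26.23
eef_pos: [0.4007, -0.3137, 0.0403]
tool_rot: [0.417, 0.909, 0.001, -0.001]
ft_force: [-0.0, 0.0, -1.1]
grip_width: 0.0383
grasp_force: 60.7
clock: 26.9
eef_pos: [0.3998, -0.3138, 0.1519]
tool_rot: [0.417, 0.909, 0.001, -0.002]
ft_force: [0.2, 0.0, 0.1]
grip_width: 0.0529
grasp_force: 0.0
clock: 27.57
eef_pos: [0.5364, -0.0417, 0.1916]
tool_rot: [0.417, 0.909, 0.001, -0.0]
ft_force: [-0.4, -1.1, -0.4]
grip_width: 0.0852
grasp_force: 0.0
clock: 28.23
eef_pos: [0.6006, 0.138, 0.1499]
tool_rot: [0.416, 0.909, 0.0, -0.002]
ft_force: [0.7, 0.2, -0.1]
grip_width: 0.0856
grasp_force: 0.0
delta [   1.4    1.  -109.9] [-0.002 -0.003 -0.003] j6 1.08
[(array([261.,  95.]), 0.95, array([0.515, 0.176, 0.054])), (array([325., 219.]), 0.61, array([0.606, 0.136, 0.054])), (array([410., 139.]), 0.61, array([0.612, 0.22 , 0.054])), (array([322., 192.]), 0.4, array([0.59 , 0.151, 0.054]))]
```

View pics/f.png

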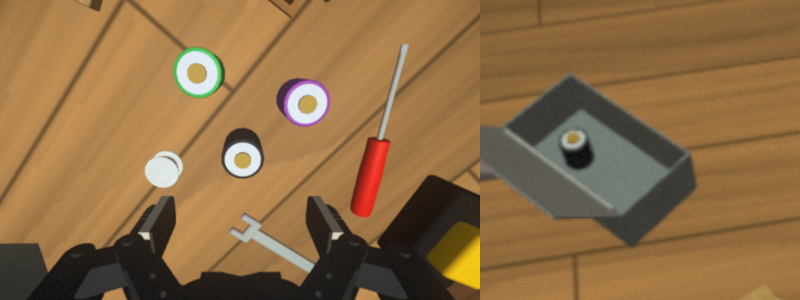

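Cap_c stands in the box, and cap_b (terminal at 323,213) is centred under the gripper. I pick it up.

```bash

python3 -m inch '[1,0,-20,0,0,0,100,1,0,-45,0,0,0,100,1,0,-70,0,0,0,100,1,0,-90,0,0,0,100,1,0,-105,0,0,0,100,1,0,-110,0,0,0,100,1,0,-110,0,0,0,100,1,0,-110,0,0,0,50]'
python3 -m inch '[0,0,0,0,0,0,0,0,0,0,0,0,0,0,0,0,0,0,0,0,0,0,0,0,0,0,0,0,0,0,10,0,0,0,0,0,0,40,0,0,0,0,0,0,75,0,0,0,0,0,0,110,0,0,0,0]'
python3 -m inch '[-8,-25,20,0,0,0,0,-20,-60,30,0,0,0,0,-32,-95,30,0,0,0,0,-44,-130,30,0,0,0,0,-56,-165,30,0,0,0,0,-68,-200,30,0,0,0,0,-79,-235,30,0,0,0,0,-90,-265,30,0,0,0,0]'
python3 -m inch '[-10,-30,0,0,0,0,0,-21,-65,0,0,0,0,0,-33,-98,0,0,0,0,0,-44,-130,0,0,0,0,0,-44,-130,-20,0,0,0,0,-44,-130,-35,0,0,0,0,-44,-130,-35,0,0,0,0]'
python3 - <<'E'
from h import *
delta(.468,-.256,.046,2.28)
E
```

```text
clock: 29.05
eef_pos: [0.6033, 0.1369, 0.0416]
tool_rot: [0.418, 0.909, 0.001, -0.001]
ft_force: [0.2, -0.0, 0.8]
grip_width: 0.0754
grasp_force: 0.0
clock: 29.72
eef_pos: [0.6012, 0.1377, 0.1509]
tool_rot: [0.417, 0.909, 0.0, -0.003]
ft_force: [1.1, 1.4, -1.1]
grip_width: 0.0437
grasp_force: 61.2
clock: 30.38
eef_pos: [0.5113, -0.129, 0.1808]
tool_rot: [0.417, 0.909, 0.001, -0.001]
ft_force: [0.7, 0.1, -1.3]
grip_width: 0.0434
grasp_force: 61.3
clock: 30.97
eef_pos: [0.4659, -0.2568, 0.1427]
tool_rot: [0.418, 0.909, 0.001, -0.004]
ft_force: [-1.0, 0.9, -2.5]
grip_width: 0.0438
grasp_force: 61.4
delta [  2.1   0.8 -96.7] [-0.006 -0.007  0.001] j6 0.36
```

```bash

python3 -m inch '[1,1,-20,0,0,0,0,1,1,-45,0,0,0,0,1,1,-65,0,0,0,0,1,1,-80,0,0,0,0,1,1,-90,0,0,0,0,1,1,-97,0,0,0,0,1,1,-101,0,0,0,0,1,1,-101,0,0,0,0]'
python3 -m inch '[0,0,0,0,0,0,0,0,0,0,0,0,0,72,0,0,0,0,0,0,72,0,0,0,0,0,0,72,0,0,10,0,0,0,72,0,0,40,0,0,0,72,0,0,75,0,0,0,72,0,0,110,0,0,0,72]'
python3 -m inch '[0,0,35,0,0,0,100,0,0,70,0,0,0,100,0,0,105,0,0,0,100,0,0,115,0,0,0,100,0,0,115,0,0,0,100]'
python3 - <<'E'
from h import *
o=bot.get_obs();delta(.5418,-.4096,.262,2.28)
np.set_printoptions(precision=3,suppress=True)
im=bot.camera("wrist");c=cam("wrist",o)
print([(np.round(q["uv"]),round(q["confidence"],2),onz(c,q["uv"],.185)) for q in bot.spot_point("wrist","lid_tab")])
cv2.imwrite("pics/g.png",np.hstack([cv2.resize(im,(480,300)),cv2.resize(bot.camera("scene")[120:260,150:300],(320,300))]))
E
```

```text
clock: 31.63
eef_pos: [0.47, -0.2562, 0.0455]
tool_rot: [0.417, 0.909, 0.001, -0.001]
ft_force: [0.4, 1.1, -0.9]
grip_width: 0.0434
grasp_force: 61.4
clock: 32.3
eef_pos: [0.4688, -0.2559, 0.1557]
tool_rot: [0.417, 0.909, 0.001, -0.002]
ft_force: [1.3, 0.2, 0.7]
grip_width: 0.0617
grasp_force: 0.0
clock: 32.72
eef_pos: [0.4712, -0.2572, 0.2741]
tool_rot: [0.417, 0.909, 0.001, 0.003]
ft_force: [0.5, -0.6, 0.1]
grip_width: 0.0851
grasp_force: 0.0
delta [  70.6 -152.4  -12.1] [ 0.002  0.006 -0.001] j6 0.36
[(array([272., 378.]), 0.79, array([ 0.542, -0.406,  0.185]))]
```

View pics/g.png

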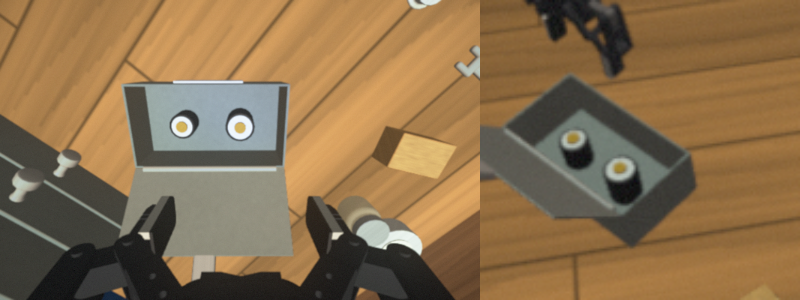

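Both caps stand in the box, with terminals at wrist-crop (183,127) and (240,127). The lid tab shows at (204,268). I return to the tab pose where I let go.

```bash

python3 -m inch '[10,-22,0,0,0,0,100,24,-52,0,0,0,0,100,39,-83,0,0,0,0,100,54,-115,0,0,0,0,100,66,-142,0,0,0,0,100,71,-153,0,0,0,0,100,71,-153,0,0,0,0,100,71,-153,0,0,0,0,100]'
python3 -m inch '[0,0,0,0,0,0,100,0,0,0,0,0,0,100]'
python3 -c "
from h import *
delta(.5418,-.4096,.1882,2.28)"
```

```text
clock: 33.53
eef_pos: [0.5396, -0.409, 0.2656]
tool_rot: [0.417, 0.909, 0.002, -0.004]
ft_force: [-0.7, -0.2, 0.5]
grip_width: 0.0852
grasp_force: 0.0
clock: 33.7
eef_pos: [0.54, -0.4079, 0.2689]
tool_rot: [0.417, 0.909, 0.001, -0.002]
ft_force: [0.2, 0.2, 0.4]
grip_width: 0.0854
grasp_force: 0.0
delta [  1.8  -1.7 -80.7] [-0.004 -0.003 -0.002] j6 0.21
```

```bash

python3 -m inch '[2,-2,-20,0,0,0,100,2,-2,-45,0,0,0,100,2,-2,-65,0,0,0,100,2,-2,-77,0,0,0,100,2,-2,-80,0,0,0,100,2,-2,-80,0,0,0,100,2,-2,-80,0,0,0,50,2,-2,-80,0,0,0,0]'
python3 -m inch '[0,0,0,0,0,0,0,0,0,0,0,0,0,0,0,0,0,0,0,0,0,0,0,0,0,0,0,0,0,0,0,0,0,0,0]'
python3 - <<'E'
from h import *
np.set_printoptions(precision=1,suppress=True)
o=bot.get_obs();p=np.array(o["eef_pos"]);print(np.round(p,4))
d=np.array([np.cos(-.859),np.sin(-.859)])
h=np.array([*(np.array([.3748,-.2159])+.152*d),.0841-.006])
q=p-h;s=q[:2]@d;print("s,z,r",s,q[2],np.hypot(s,q[2]))
t0=np.pi-np.arctan2(q[2],s)+0;t0=np.pi-np.arctan2(q[2],s)-np.arctan2(.006,.152)*-1
f=lambda t:np.array([*(d*(-.152*np.cos(t)+.006*np.sin(t))),.152*np.sin(t)+.006*np.cos(t)])
ts=[min((np.linalg.norm(f(t)[:3]-q),t) for t in np.arange(2,2.45,.005))][0];print("angle",ts)
print(f(0)+h)
for t in np.arange(ts[1],0,-.1):print(round(t,2),(f(t)-f(ts[1]))*1000)
print((f(0)-f(ts[1]))*1000)
E
```

```text
clock: 34.37
eef_pos: [0.5432, -0.4114, 0.1913]
tool_rot: [0.417, 0.909, 0.001, 0.0]
ft_force: [0.3, -0.1, 0.2]
grip_width: 0.064
grasp_force: 0.0
clock: 34.78
eef_pos: [0.5433, -0.4113, 0.1903]
tool_rot: [0.417, 0.909, 0.001, -0.0]
ft_force: [2.5, 0.5, 3.4]
grip_width: 0.0268
grasp_force: 61.0
[ 0.5 -0.4  0.2]
s,z,r 0.10600591198164042 0.11216075173211966 0.15432850548156513
angle (np.float64(0.0022214954763298245), np.float64(2.289999999999994))
[ 0.4 -0.2  0.1]
2.29 [0. 0. 0.]
2.19 [-7.5  8.7  9.9]
2.09 [-15.7  18.2  18.6]
1.99 [-24.4  28.2  26. ]
1.89 [-33.5  38.8  32. ]
1.79 [-42.9  49.8  36.7]
1.69 [-52.7  61.   39.8]
1.59 [-62.5  72.5  41.5]
1.49 [-72.5  84.   41.6]
1.39 [-82.4  95.5  40.2]
1.29 [-92.1 106.8  37.3]
1.19 [-101.6  117.8   32.9]
1.09 [-110.8  128.4   27.1]
0.99 [-119.6  138.6   20. ]
0.89 [-127.8  148.1   11.5]
0.79 [-135.5  157.     1.8]
0.69 [-142.4  165.1   -9. ]
0.59 [-148.7  172.3  -20.8]
0.49 [-154.1  178.7  -33.6]
0.39 [-158.7  184.   -47.1]
0.29 [-162.4  188.2  -61.2]
0.19 [-165.1  191.4  -75.8]
0.09 [-166.9  193.5  -90.8]
[-167.6  194.3 -104.4]
```

```bash

python3 -m inch '[-7,9,10,0,0,0,0,-16,18,19,0,0,0,0,-24,28,26,0,0,0,0,-33,39,32,0,0,0,0,-43,50,37,0,0,0,0,-53,61,40,0,0,0,0,-62,72,41,0,0,0,0,-72,84,42,0,0,0,0]'
python3 -m inch '[-10,11,-2,0,0,0,0,-20,23,-5,0,0,0,0,-30,34,-9,0,0,0,0,-39,44,-15,0,0,0,0,-48,55,-22,0,0,0,0,-56,64,-30,0,0,0,0,-63,73,-40,0,0,0,0,-70,81,-51,0,0,0,0]'
```

```text
clock: 35.45
eef_pos: [0.472, -0.3285, 0.2325]
tool_rot: [0.417, 0.909, -0.0, 0.002]
ft_force: [4.2, -1.7, -4.9]
grip_width: 0.0269
grasp_force: 65.2
clock: 36.12
eef_pos: [0.4005, -0.2456, 0.1825]
tool_rot: [0.417, 0.909, 0.001, 0.0]
ft_force: [-0.9, 4.0, 9.6]
grip_width: 0.0269
grasp_force: 78.2
```

```bash

python3 -m inch '[-7,7,-12,0,0,0,0,-12,13,-25,0,0,0,0,-17,19,-38,0,0,0,0,-20,23,-52,0,0,0,0,-23,26,-67,0,0,0,0,-24,28,-79,0,0,0,0,-25,28,-87,0,0,0,0,-26,29,-93,0,0,0,0]'
python3 -m inch '[0,0,-2,0,0,0,0,0,0,-2,0,0,0,0,0,0,-2,0,0,0,0]'
python3 -c "
from h import *
delta(.3748,-.2159,.0841,2.28)"
```

```text
clock: 36.78
eef_pos: [0.3745, -0.2155, 0.0866]
tool_rot: [0.417, 0.909, 0.003, -0.002]
ft_force: [1.9, 6.5, 2.5]
grip_width: 0.0271
grasp_force: 75.1
clock: 37.03
eef_pos: [0.3745, -0.2155, 0.085]
tool_rot: [0.416, 0.909, 0.003, -0.002]
ft_force: [0.8, 7.8, 0.3]
grip_width: 0.0273
grasp_force: 74.9
delta [ 0.3 -0.4 -0.9] [-0.007 -0.001 -0.003] j6 0.33
```

```bash

python3 -m inch '[0,0,-2,0,0,0,0,0,0,-2,0,0,0,0,0,0,-2,0,0,0,50,0,0,-2,0,0,0,100,0,0,-2,0,0,0,100,0,0,-2,0,0,0,100,0,0,-2,0,0,0,100,0,0,-2,0,0,0,100]'
python3 -m inch '[0,0,15,0,0,0,100,0,0,45,0,0,0,100,0,0,80,0,0,0,100,0,0,120,0,0,0,100,-10,20,150,0,0,0,100,-20,50,150,0,0,0,100,-30,80,150,0,0,0,100,-30,80,150,0,0,0,100]'
python3 -m inch '[0,0,0,0,0,0,100,0,0,0,0,0,0,100,0,0,0,0,0,0,100]'
python3 - <<'E'
from h import *
np.set_printoptions(precision=3,suppress=True)
s=bot.camera("scene");d=bot.camera("side");cs,cd=cam("scene"),cam("side")
a,b=[bot.spot_point(n,"lid_tab") for n in("scene","side")]
if a and b:print(tri(cs,a[0]["uv"],cd,b[0]["uv"]))
cv2.imwrite("pics/end.png",np.hstack([cv2.resize(s[110:310,140:460],(400,250)),cv2.resize(d[60:360,150:560],(400,293))[:250]]))
E
```

```text
clock: 37.7
eef_pos: [0.3744, -0.2174, 0.0833]
tool_rot: [0.417, 0.909, 0.001, -0.001]
ft_force: [-0.3, 0.1, -0.6]
grip_width: 0.0855
grasp_force: 0.0
clock: 38.37
eef_pos: [0.3422, -0.1339, 0.2338]
tool_rot: [0.416, 0.91, 0.002, -0.002]
ft_force: [-1.7, 0.6, -1.1]
grip_width: 0.0854
grasp_force: 0.0
clock: 38.62
eef_pos: [0.3449, -0.1379, 0.2332]
tool_rot: [0.417, 0.909, 0.001, -0.001]
ft_force: [-0.8, 0.3, -0.5]
grip_width: 0.0851
grasp_force: 0.0
[ 0.372 -0.209  0.091]
```

View pics/end.png

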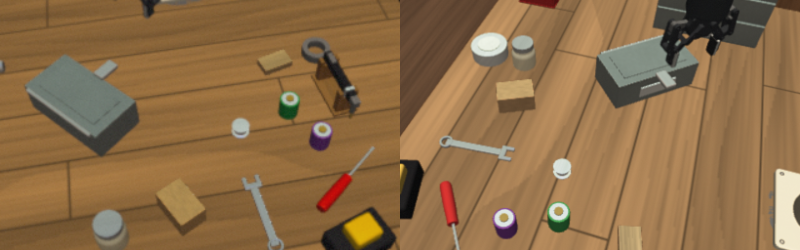

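The box is shut with its tab at (105,70), the pen is level in its stand at (340,80), and nothing else on the bench has moved. I hand the job in.

```bash
python3 -c "
from workcell import bot
print(bot.job_done())"
```

```text
the job is handed in; nothing more can be done
None
```

I touched the pen onto both capacitors present (cap_b, then cap_c), laid it back in its stand, put both in the box and eased the lid shut; the job is handed in at about 39 s, and no verdict came back.

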